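# Turn the dispensing insert round and close the flap

### The job

The metal insert in the sloped dispensing stand was put in back to front, so it stands proud on the ribs and the clear flap cannot close. Lift it right out, turn it half a turn and set it back in so that its big undivided compartment is at the low front end and it sits fully home, then swing the flap down shut over it. Leave the bottles and the other things on the counter where they are.

Things in the scene. Friction and masses are not known exactly. Their poses are not given: they have to be found in the camera images.
- bay: White tray on a fixed grey stand (185 x 130), sloping 25 degrees, low end to the robot. Origin: centre of its inner floor, 70 mm over the counter; x up the slope (away from the robot), y across, z square to the floor (leans 25 degrees to the robot). Cavity 144 (x) x 104 (y); walls 6 thick, 30 high, then a 45 degree flared lip up to 36 high, all round, reaching x +-80, y +-60
- rib_low (a point): top middle of the lower of two ribs on the bay floor, at the bay's (-40, 0, 10) mm; the other is at x = +20. Both are 8 wide, 10 high and run right across y. They enter the insert's grooves only when it is the right way round
- insert: Loose aluminium tray 140 (x) x 100 (y), 0.2 to 0.35 kg, walls 34 high, 3 thick. Origin: centre of its underside, z out of its top. Underside grooves 14 wide, 12 deep across y at x = -40 and +20 fit the ribs when its axes agree with the bay's; home, its origin is at the bay's (2 mm play each side). At the start it is half a turn round, resting parallel to the bay floor, 10 mm up on the ribs
- fin_top (a point): top centre of the insert's grip fin, at the insert's (0, 0, 61) mm. The fin is 14 thick (insert y) and 44 long (x), down to the inner floor at z = 15; a low cross wall (3 thick, to z = 24) crosses it along y at x = 0, from side to side
- wide_end (a point): point on the insert at its own (-60, 0, 34) mm, over the outer end of the undivided compartment, which fills its -x half. The +x half has two low dividers (to z = 24) along x at y = +-18. At the start this end is up the slope; it belongs at the low end
- flap (a joint): flap angle in rad: 0 shut (parallel to the bay floor, stopped there); grows as it opens up and back, to 2.3; starts at 1.8 to 2.1, close to upright. Stiff hinge: stays where it is left, about 1 to 2 N at the free edge moves it. With the insert home its fin clears the shut flap by 4 mm; a proud insert holds it open
- flap_hinge (a point): middle of the flap's hinge axis, at the bay's (91, 0, 66.5) mm; the axis runs along the bay's y. Two posts at bay x = 85 to 97, y = +-50 carry it, up to z = 70
- flap_edge (a point): middle of the flap's free edge, 145 mm from the hinge. The flap is a clear sheet 3 thick, 106 wide, with a grey strip 12 x 110, 5 thick, along this edge; shut, the edge is at the bay's (-54, 0, 66.5) mm
- pill_bottle_a: amber pill bottle with white cap, 44 dia x 75 tall; bystander. Origin at the centre of its underside
- pill_bottle_b: second amber pill bottle, same size; bystander. Origin at the centre of its underside
- white_bottle: white bottle, 60 dia x 115 tall; bystander. Origin at the centre of its underside
- carton: paper carton 45 x 100 x 60 tall; bystander. Origin at the centre of its underside
- spatula: black counting spatula 180 long, lying flat; bystander; origin under its middle
- steel_cup: open steel cup 70 dia x 60 tall; bystander. Origin at the centre of its underside
Mind the look-alikes: they are no part of the job. What is shaped like the part that bears bay but orange is not meant.

How it is judged:
By the outcome, as a careful person would: the job done as asked, in the order asked, and still so for the second after the job is handed in, with the robot touching nothing.
It also fails if it takes over 72 s, if anything falls off the work surface, if the arm or the gripper's body presses on something with over 40 N, if the wrist force passes 120 N, or if a joint passes its speed limit or range.

### The arm

A 6-joint arm with a two-finger parallel gripper is mounted at the origin on the work surface. World frame = base frame: x ahead of the robot, y to its left, z up, the work surface at z = 0. Lengths are in m, angles in rad, forces in N, time in s.
With the tool pointing down it reaches from about 0.325 to 0.875 m from the base axis. Payload 4.4 kg.
Tool frame: the origin (TCP) lies between the finger pads; the fingertips stand 17 mm ahead of it and the grasp point (between the pads) lies 2 mm behind it; x points along the fingers, y is the direction in which the jaws open and shut, and the axes are right-handed (so a half turn about x gives the same grasp; the last joint's range is limited). The gripper opens to 85 mm and grips with 20 to 120 N. Pads are 22 mm wide; open, the fingers measure 114 mm over their backs; the gripper's body (76 mm by 85 mm) begins 54 mm behind the grasp point. The pads swing forward as they close: fully open they stand 13 mm farther back than shut.
Start: joints at [-1.494, 0.207, 1.542, -0, 1.393, -0.15], TCP at [0.13, -0.56, 0.248] pointing down, gripper open.
Joint ranges: [-2.73, 2.73], [-0.86, 2.22], [0.23, 2.46], [-1.11, 4.25], [0.08, 2.63], [-2.82, 2.82]. Speed limits (rad/s): [2.79, 2.79, 3.14, 3.14, 3.14, 3.14].

### API

Orientations are given as a 3x3 rotation matrix whose columns are the frame's x, y, z axes.
In Python, from station import robot, hand, vision, job, monitor gives the robot as it stands. Calls block until the motion is done:
- robot.move_ptp(position, orientation): joint-space move of the TCP to a pose.
- robot.move_straight(position, frame=None, v=0.15): straight line of the TCP; frame=None keeps the orientation; v is the mean speed in m/s.
- robot.movej(angles): joint-space move.
- hand.let_go() and hand.grab(force=None): open the fingers fully, or close them until they stop; force is the grip in N (None keeps the last).
- robot.pause(seconds).
- robot.ik(position, orientation): joint angles nearest the present ones, or None.
- vision.capture(name): name is "scene" or "top" or "wrist"; returns a dict with "frame" (480x640x3 uint8, red, green, blue), "intrinsics" (3x3 intrinsics, pixels), "view" (4x4, takes a point from world to camera coordinates); the wrist camera has in their place "tool_from_camera" (4x4, takes a point from camera to tool coordinates, whose origin is the TCP and whose axes are the tool frame's). Camera axes: x right, y up, looking along -z (the intrinsics and any distortion apply to the point x, -y, -z); pixel columns grow to the right and rows downward; lengths in m; the calibration is good to about 2 mm. A picture is of the moment at which its call begins: read the wrist's pose just before it. There is no depth.
A pose or a line that the arm cannot do raises robot.IKError and nothing moves.
- job.close_job(): hands the job in, once; it reports no verdict.
Readings, each from a call of its own:
- monitor.current_t(): time.
- monitor.current_joint_pos(): joint angles.
- monitor.current_joint_vel(): joint speeds.
- monitor.current_effort(): joint torques, N m.
- monitor.current_tool_pos(): TCP position.
- monitor.current_tcp_rot(): TCP orientation.
- monitor.current_ft_force(): force on the tool from outside, world axes, zero at the start.
- monitor.current_torque(): the same for the moment, N m.
- monitor.current_width(): finger opening in m.
Only numpy, scipy, OpenCV 4.12 (cv2) and the standard library are available. Lean on these libraries where they do the work, as an engineer would, in place of code of your own. Each camera call takes 0.05 s, during which the arm holds its last target.

## Working session

There is one attempt and no reset: what is moved stays moved. The work goes in short steps, each a Python script; the robot and the scene stay as the last script left them, time stands still between calls to the robot, and variables do not carry over. Pictures are saved under pics/ and viewed, and the job is handed in when it is done.

```bash
mkdir -p pics; ls
python3 - <<'E'
from station import robot, hand, vision, job, monitor
import cv2,numpy as np
for n in ["scene","top","wrist"]:
    c=vision.capture(n); cv2.imwrite(f"pics/{n}0.png",c["frame"][:,:,::-1])
    print(n,{k:np.round(v,4).tolist() for k,v in c.items() if k!="frame"})
print(monitor.current_t(),monitor.current_tool_pos(),monitor.current_tcp_rot())
E
```

```text
pics
scene {'intrinsics': [[575.6279, 0.0, 326.551], [0.0, 575.6279, 232.5098], [0.0, 0.0, 1.0]], 'view': [[0.4995, 0.8661, 0.0203, -0.2553], [-0.6817, 0.3785, 0.6261, 0.28], [0.5346, -0.3266, 0.7795, -1.7689], [0.0, 0.0, 0.0, 1.0]]}
top {'intrinsics': [[583.3282, 0.0, 312.2703], [0.0, 583.3282, 227.994], [0.0, 0.0, 1.0]], 'view': [[0.0069, -1.0, 0.0019, 0.0065], [0.9995, 0.0069, 0.031, -0.5074], [-0.031, 0.0016, 0.9995, -1.2988], [0.0, 0.0, 0.0, 1.0]]}
wrist {'intrinsics': [[405.6238, 0.0, 323.6204], [0.0, 405.6238, 244.9659], [0.0, 0.0, 1.0]], 'tool_from_camera': [[-0.0005, 0.2702, -0.9628, -0.1252], [1.0, 0.0009, -0.0003, -0.0004], [0.0008, -0.9628, -0.2702, -0.0685], [0.0, 0.0, 0.0, 1.0]]}
0.15 [ 0.12977564 -0.5595705   0.24735312] [[-1.76775984e-04  2.25850167e-01 -9.74162035e-01]
 [ 1.84673962e-03 -9.74160316e-01 -2.25850103e-01]
 [-9.99998279e-01 -1.83894850e-03 -2.44878302e-04]]
```

View pics/scene0.png

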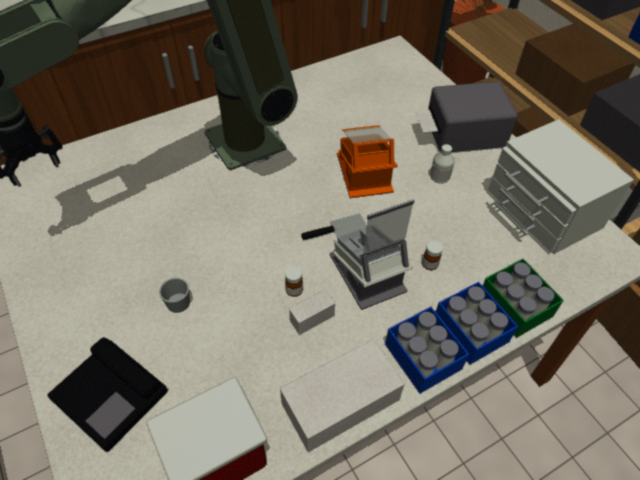

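View pics/top0.png

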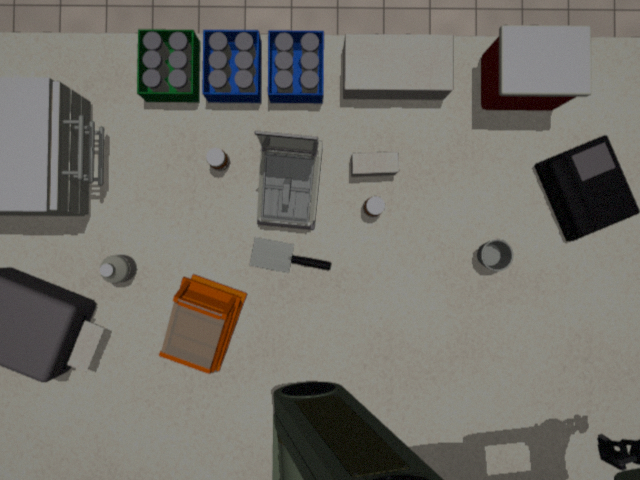

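Candidates: the white stand on grey with an insert, top (289,183) / scene (372,245), and the orange look-alike, top (203,325) / scene (367,160). The description says white and not orange, so I choose the first. Next is a close crop to check it.

Run:
```python
import cv2,numpy as np
t=cv2.imread("pics/top0.png")[120:240,240:340]
s=cv2.imread("pics/scene0.png")[190:315,320:425]
a=cv2.resize(t,(400,480),interpolation=cv2.INTER_CUBIC);b=cv2.resize(s,(400,480),interpolation=cv2.INTER_CUBIC)
cv2.imwrite("pics/crop0.png",np.clip(np.hstack([a,b])*1.5,0,255).astype(np.uint8))
```

```text
(no output)
```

View pics/crop0.png

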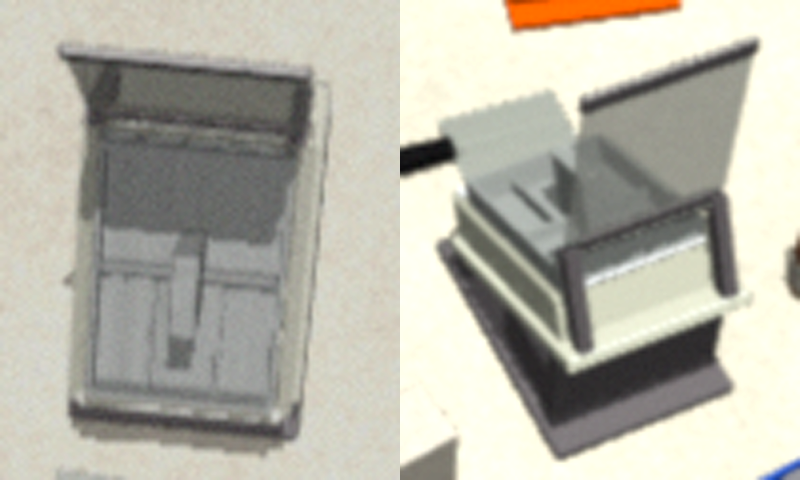

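The crop confirms it. The tray is white on a grey base, with the dividers at the low end and the undivided half up the slope. The fin is at top px ≈(286,194) and the flap is open at the top px row ≈134. Next come a rough pose from two views and a close wrist view.

```bash
cat > h.py <<'E'
from station import robot, hand, vision, job, monitor
import cv2,numpy as np
from scipy.spatial.transform import Rotation as Ro
def cam(c,T=None):
    """K, cam->world 4x4 ; T = tool->world for wrist"""
    if "view" in c: W=np.linalg.inv(c["view"])
    else: W=T@c["tool_from_camera"]
    return c["intrinsics"],W
def toolT():
    T=np.eye(4);T[:3,:3]=monitor.current_tcp_rot();T[:3,3]=monitor.current_tool_pos();return T
def ray(K,W,uv):
    d=np.array([(uv[0]-K[0,2])/K[0,0],-(uv[1]-K[1,2])/K[1,1],-1.])
    return W[:3,3],W[:3,:3]@d
def onz(K,W,uv,z):
    o,d=ray(K,W,uv);return o+d*(z-o[2])/d[2]
def proj(K,W,P):
    P=np.atleast_2d(P);p=(np.linalg.inv(W)@np.c_[P,np.ones(len(P))].T)[:3]
    return np.c_[K[0,2]-K[0,0]*p[0]/p[2],K[1,2]+K[1,1]*p[1]/p[2]]
def tri(a,b):
    A=[];B=[]
    for o,d in (a,b):
        d=d/np.linalg.norm(d);M=np.eye(3)-np.outer(d,d);A.append(M);B.append(M@o)
    x=np.linalg.solve(sum(A),sum(B));return x
def bayR(psi):
    c,s=np.cos(np.radians(25)),np.sin(np.radians(25))
    return Ro.from_euler('z',psi).as_matrix()@np.array([[c,0,-s],[0,1,0],[s,0,c]])
E
python3 - <<'E'
from h import *
K,W=cam(vision.capture("top"))
th=np.radians(25)
for nm,uv,b in [("lowL",(259,221),(-80,60,36)),("lowR",(313,226.5),(-80,-60,36)),("fin",(286.5,180),(22,0,71)),("finlow",(285,205),(-22,0,71)),("topR",(320,141),(80,-60,36))]:
    z=.07+(b[0]*np.sin(th)+b[2]*np.cos(th))/1000
    print(nm,onz(K,W,uv,z))
c=vision.capture("scene");K2,W2=cam(c)
# flap edge ends: top (255,132),(318,137) crop; scene
for a,b in [((255.5,132),(320+(585-400)*105/400,190+105*125/480)),((317,137.5),(320+355*105/400,190+43*125/480))]:
    print("edge",tri(ray(K,W,a),ray(K2,W2,b)))
E
```

```text
lowL [0.51961601 0.12397129 0.06881762]
lowR [0.50866132 0.00855796 0.06881762]
fin [0.59938557 0.0627307  0.14364545]
finlow [0.55028526 0.0661746  0.12505025]
topR [ 0.68004782 -0.00426448  0.13643654]
edge [0.64806456 0.07114225 0.27807686]
edge [0.67381694 0.04086032 0.36340179]
```

Run:
```python
from h import *
R=bayR(-0.08);o=np.array([.603,.060,.07])
for s in (1,-1):
    for t in (0,):
        F=np.c_[-R[:,2],s*R[:,1],np.cross(-R[:,2],s*R[:,1])]
        for b in [(-20,0,160),(0,0,58),(0,0,210),(-30,0,230)]:
            q=robot.ik(o+R@np.array(b)/1000,F);print(s,b,None if q is None else np.round(q,2))
F=np.c_[-R[:,2],R[:,1],np.cross(-R[:,2],R[:,1])]
try:
    robot.move_ptp(o+R@np.array((-30,0,200))/1000,F)
except robot.IKError as e: print(e)
T=toolT();np.save("T1.npy",T);c=vision.capture("wrist");cv2.imwrite("pics/w1.png",c["frame"][:,:,::-1])
print(monitor.current_t(),T,monitor.current_joint_pos())
```

```text
1 (-20, 0, 160) [-0.02 -0.11  2.02 -0.03  0.79 -1.5 ]
1 (0, 0, 58) [-0.03  0.16  1.96 -0.04  0.59 -1.5 ]
1 (0, 0, 210) [-0.02 -0.18  1.97 -0.03  0.92 -1.5 ]
1 (-30, 0, 230) [-0.02 -0.27  2.03 -0.03  0.95 -1.5 ]
-1 (-20, 0, 160) [-0.02 -0.11  2.02 -0.03  0.79  1.65]
-1 (0, 0, 58) [-0.03  0.16  1.96 -0.04  0.59  1.65]
-1 (0, 0, 210) [-0.02 -0.18  1.97 -0.03  0.92  1.64]
-1 (-30, 0, 230) [-0.02 -0.27  2.03 -0.03  0.95  1.65]
2.8667 [[ 4.21463382e-01  8.10893935e-02  9.03212670e-01  4.91992578e-01]
 [-3.44278933e-02  9.96706821e-01 -7.34182076e-02  6.82881680e-02]
 [-9.06191667e-01 -1.52623388e-04  4.22867164e-01  2.38752232e-01]
 [ 0.00000000e+00  0.00000000e+00  0.00000000e+00  1.00000000e+00]] [-0.02087417 -0.21033369  2.03820111 -0.03327067  0.87826136 -1.49488419]
```

View pics/w1.png

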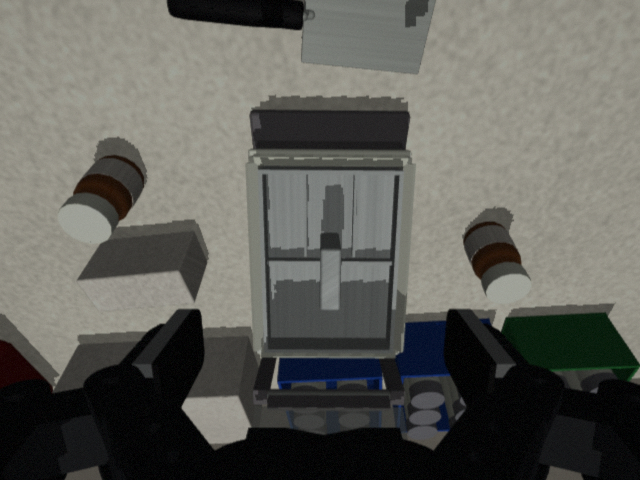

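The wrist view shows the whole tray, with its low end at the top of the picture. The lip runs from ≈(248,160) to (412,355), and the fin top spans ≈(331,240–310). I'm zooming in for exact corners.

Run:
```python
import cv2,numpy as np
c=cv2.imread("pics/w1.png")[140:410,235:425]
cv2.imwrite("pics/w1z.png",np.clip(cv2.resize(c[:150],None,fx=4,fy=4,interpolation=cv2.INTER_CUBIC)*1.6,0,255).astype(np.uint8)[:600])
cv2.imwrite("pics/w1y.png",np.clip(cv2.resize(c[90:240],None,fx=4,fy=4,interpolation=cv2.INTER_CUBIC)*1.6,0,255).astype(np.uint8)[:600])
```

```text
(no output)
```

View pics/w1z.png

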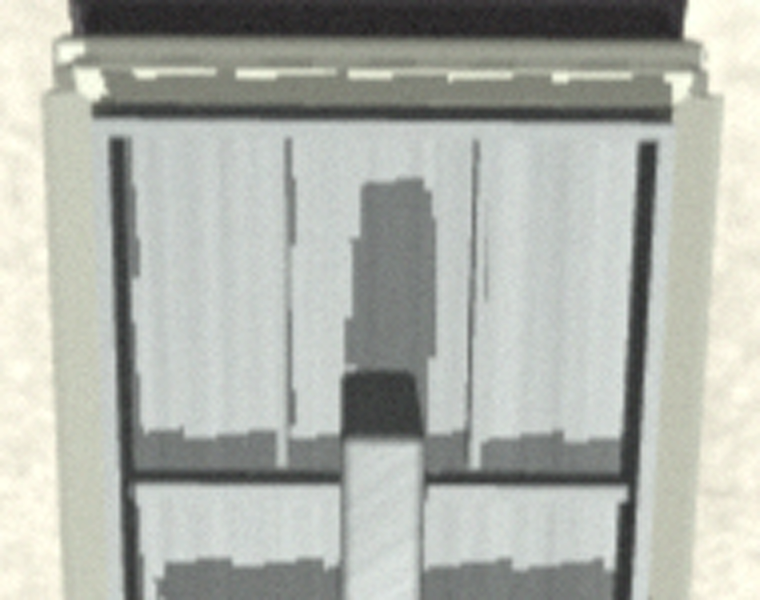

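View pics/w1y.png

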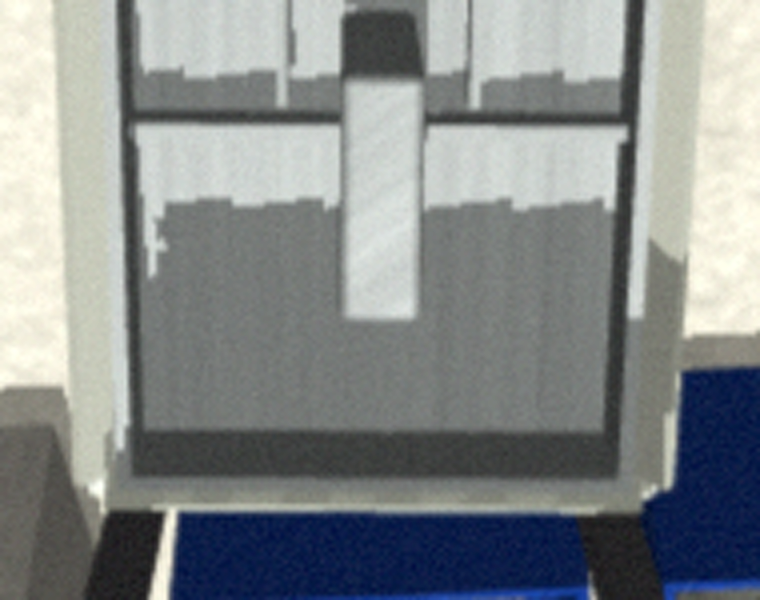

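Run:
```python
from h import *
T=np.load("T1.npy");K,W=cam(vision.capture("wrist"),T)
Z=lambda u,v:(235+u/4-.375,140+v/4-.375);Y=lambda u,v:(235+u/4-.375,230+v/4-.375)
R=bayR(-0.08);o=np.array([.603,.060,.07])
def inb(uv,z):
    p,d=ray(K,W,uv);pb=R.T@(p-o)*1000;db=R.T@d
    return np.round(pb+db*(z-pb[2])/db[2],1)
for n,uv,z in [("lip lo L",Z(62,40),36),("lip lo R",Z(700,42),36),("side L top",Z(43,95),36),("side R top",Z(720,97),36),
 ("side L mid",Y(66,340),36),("side R mid",Y(684,340),36),("side R bot",Y(674,485),36),("up L",Y(120,512),36),("up R",Y(640,513),36),
 ("fin loL",Z(343,437),71),("fin loR",Z(421,437),71),("fin hiL",Y(343,319),71),("fin hiR",Y(417,319),71),
 ("ins loL",Z(95,119),44),("ins loR",Z(672,121),44),("ins hiL",Y(131,478),44),("ins hiR",Y(622,478),44)]:
    print(n,inb(uv,z))
```

```text
lip lo L [-85.9 -51.5  36. ]
lip lo R [-85.4  59.3  36. ]
side L top [-76.5 -55.3  36. ]
side R top [-76.   63.3  36. ]
side L mid [ 39.2 -57.1  36. ]
side R mid [39.3 63.1 36. ]
side R bot [70.9 62.8 36. ]
up L [ 76.9 -48.1  36. ]
up R [77.2 56.3 36. ]
fin loL [-24.2  -2.6  71. ]
fin loR [-24.2  10.1  71. ]
fin hiL [18.7 -2.8 71. ]
fin hiR [18.7  9.8 71. ]
ins loL [-73.  -45.1  44. ]
ins loR [-72.6  53.6  44. ]
ins hiL [ 64.6 -44.3  44. ]
ins hiR [64.7 50.9 44. ]
```

Run:
```python
from h import *
T=np.load("T1.npy");K,W=cam(vision.capture("wrist"),T)
R=bayR(-0.085);o=np.array([.603,.060,.07])+bayR(-.085)@np.array([-3,3.6,0])/1000
print(o)
im=cv2.imread("pics/w1.png")
def px(b): return proj(K,W,o+R@np.array(b)/1000)[0]
for b in [(-80,0,36),(-80,0,30),(-78,0,36),(-72,0,30),(-70,0,44),(-67,0,44),(80,0,36),(78,0,36),(72,0,30),(70,0,44),(67,0,44),(-72,50,30),(72,50,30)]: print(b,px(b))
g=cv2.cvtColor(im,cv2.COLOR_BGR2GRAY)
print("low", [(r,int(g[r,290:305].mean()),int(g[r,355:370].mean())) for r in range(144,180)])
print("hi", [(r,int(g[r,290:305].mean()),int(g[r,355:370].mean())) for r in range(334,362)])
```

```text
[0.60059652 0.06381783 0.06873215]
(-80, 0, 36) [330.12174664 153.74614112]
(-80, 0, 30) [329.98596715 153.29456513]
(-78, 0, 36) [330.10058492 156.67994473]
(-72, 0, 30) [329.90448609 164.73424626]
(-70, 0, 44) [330.20189675 169.33365056]
(-67, 0, 44) [330.16938109 173.76382052]
(80, 0, 36) [328.65056552 357.70671814]
(78, 0, 36) [328.66654242 355.49172332]
(72, 0, 30) [328.62061786 344.9852458 ]
(70, 0, 44) [328.86253038 351.81865077]
(67, 0, 44) [328.88785505 348.36823305]
(-72, 50, 30) [399.71595659 164.94739871]
(72, 50, 30) [390.19145611 345.13353505]
low [(144, 27, 28), (145, 28, 28), (146, 28, 28), (147, 27, 27), (148, 37, 30), (149, 61, 48), (150, 82, 74), (151, 93, 88), (152, 98, 96), (153, 97, 99), (154, 92, 94), (155, 88, 88), (156, 91, 87), (157, 115, 106), (158, 129, 118), (159, 108, 102), (160, 84, 83), (161, 80, 81), (162, 81, 80), (163, 81, 81), (164, 81, 82), (165, 74, 83), (166, 56, 67), (167, 40, 42), (168, 42, 38), (169, 64, 46), (170, 103, 87), (171, 123, 118), (172, 126, 125), (173, 125, 126), (174, 125, 125), (175, 126, 127), (176, 127, 127), (177, 126, 127), (178, 126, 127), (179, 126, 127)]
hi [(334, 75, 77), (335, 75, 76), (336, 73, 75), (337, 58, 65), (338, 42, 48), (339, 40, 39), (340, 40, 39), (341, 40, 39), (342, 39, 39), (343, 39, 38), (344, 39, 39), (345, 39, 39), (346, 40, 39), (347, 39, 39), (348, 43, 41), (349, 60, 53), (350, 73, 69), (351, 74, 75), (352, 78, 78), (353, 85, 82), (354, 87, 85), (355, 92, 88), (356, 112, 99), (357, 96, 94), (358, 41, 56), (359, 17, 23), (360, 17, 16), (361, 17, 17)]
```

Run:
```python
from h import *
from scipy.optimize import least_squares
T=np.load("T1.npy");K,W=cam(vision.capture("wrist"),T)
Z=lambda u,v:(235+u/4-.375,140+v/4-.375);Y=lambda u,v:(235+u/4-.375,230+v/4-.375)
bay=[((-77,-60,36),Z(43,95),0),((-77,60,36),Z(720,97),0),((40,-60,36),Y(66,340),0),((40,60,36),Y(684,340),0),((72,60,36),Y(674,485),0),((80,-25,36),(297,357.8),1),((80,25,36),(362,357.9),1),((-72,-25,30),(297,165.8),1),((-72,25,30),(362,166.4),1)]
fin=[((-22,-7,71),Z(343,437),2),((-22,7,71),Z(421,437),2),((22,-7,71),Y(343,319),2),((22,7,71),Y(417,319),2),((-70,-25,44),(297,169.3),1),((-70,25,44),(362,169.8),1),((67,-25,44),(297,348.9),1),((67,25,44),(362,349),1)]
def fit(L):
    def f(p):
        R=bayR(p[2]);o=np.array([p[0],p[1],.07]);r=[]
        for b,uv,m in L:
            e=proj(K,W,o+R@np.array(b)/1000)[0]-uv
            r+= list(e) if m==2 else [e[m]]
        return np.array(r)
    s=least_squares(f,[.6,.064,-.085]);print(s.x,np.round(s.fun,1));return s.x
fit(bay);fit(fin)
```

```text
[ 0.60059772  0.06340598 -0.08994638] [-1.5  1.6 -0.4  0.1  0.1  1.1  1.4 -0.4 -0.5]
[ 0.59984235  0.06367315 -0.08645218] [-1.  -0.8  1.1 -0.7 -1.1  1.1  1.   1.1 -0.1 -0.3  0.2  0.3]
```

```bash
cat >> h.py <<'E'
OB=np.array([.6006,.0634,.07]);PB=-.090
OI=np.array([.5998,.0637,.07]);PI_=-.086
def frame(psi,s=1):
    R=bayR(psi);return np.c_[-R[:,2],s*R[:,1],np.cross(-R[:,2],s*R[:,1])]
def P(b,o=OB,psi=PB): return o+bayR(psi)@np.array(b,float)/1000
def shot(n):
    T=toolT();c=vision.capture("wrist");cv2.imwrite(f"pics/{n}.png",np.clip(c["frame"][:,:,::-1]*1.4,0,255).astype(np.uint8));return T,c
E
python3 - <<'E'
from h import *
F=frame(PI_)
robot.move_straight(P((0,0,120),OI,PI_),F,v=.1)
f0=monitor.current_ft_force()
robot.move_straight(P((0,0,58),OI,PI_),F,v=.06)
print("f",monitor.current_ft_force()-f0)
hand.grab(50)
print("w",monitor.current_width(),"f",monitor.current_ft_force()-f0,monitor.current_tool_pos(),monitor.current_t())
shot("g1")
c=vision.capture("scene");cv2.imwrite("pics/s1.png",cv2.resize(c["frame"][170:330,290:450,::-1],(600,600),interpolation=cv2.INTER_CUBIC))
E
```

```text
f [ 0.24197846 -0.79774407  0.63286047]
w 0.013541198910754993 f [-2.56811664  0.59179923  3.58395069] [0.57544793 0.06580279 0.12282859] 5.8333
```

View pics/g1.png

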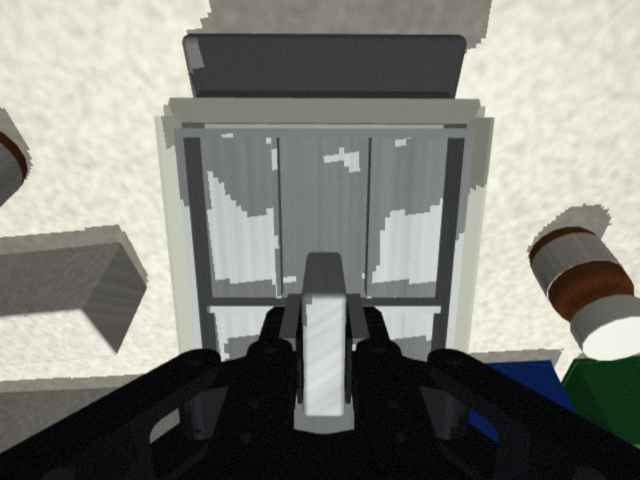

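View pics/s1.png

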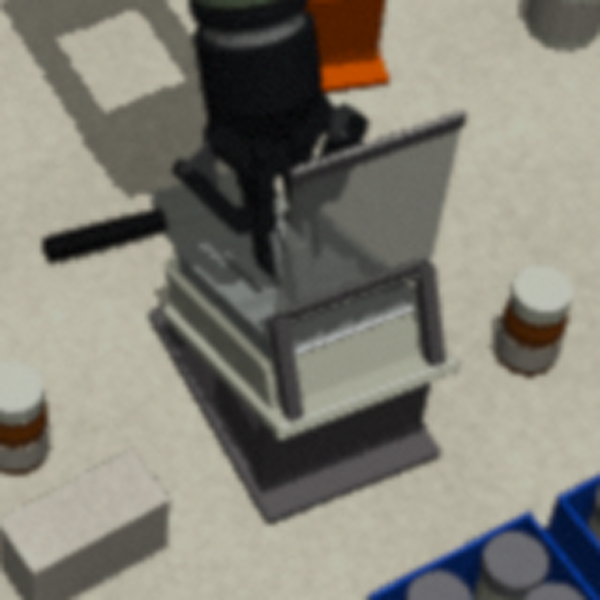

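The fin is between the pads (low end at row 294, far end at row 415) and the jaw width is 13.5 mm. Now I compute the grip offset, lift and check.

Run:
```python
from h import *
F=frame(PI_)
c=vision.capture("wrist");K,W=cam(c,np.eye(4))
def ontx(uv,x):
    p,d=ray(K,W,uv);return p+d*(x-p[0])/d[0]
for uv in [(303,294),(346,294),(302,416),(346,416)]: print("fin in tool",np.round(ontx(uv,-.013)*1000,1))
f0=monitor.current_ft_force()
robot.move_straight(P((0,0,70),OI,PI_),v=.05)
f1=monitor.current_ft_force()
robot.move_straight(P((-3,0,115),OI,PI_),v=.10)
print("w",monitor.current_width(),f1-f0,monitor.current_ft_force()-f0,monitor.current_torque())
robot.move_straight(P((-50,0,175),OI,PI_),v=.15)
print(monitor.current_t(),monitor.current_joint_pos())
shot("g2")
c=vision.capture("scene");cv2.imwrite("pics/s2.png",cv2.resize(c["frame"][150:330,270:450,::-1],(600,600),interpolation=cv2.INTER_CUBIC))
```

```text
fin in tool [-13.   -5.8 -21.9]
fin in tool [-13.    7.  -21.9]
fin in tool [-13.   -6.7  20.8]
fin in tool [-13.    7.6  20.8]
w 0.013035361215454249 [ 3.69763126 -0.7338276  -5.68161924] [ 4.37594414 -0.52166726 -5.90001595] [-0.00420033  0.35470755  0.01051853]
7.6333 [-0.00404933 -0.1926716   2.09376547 -0.04800439  0.80567957 -1.46321657]
```

View pics/g2.png

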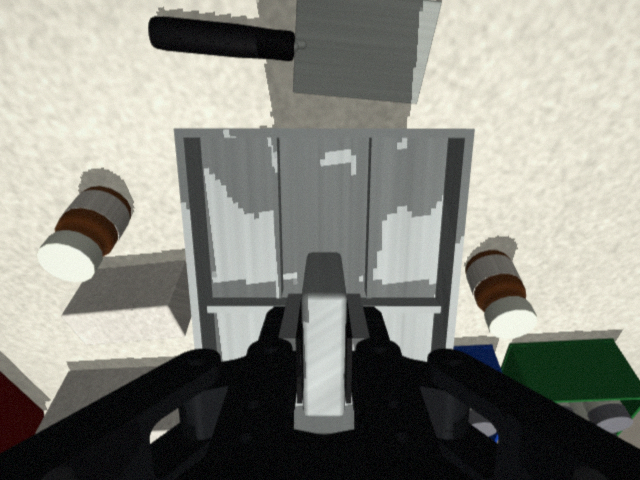

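View pics/s2.png

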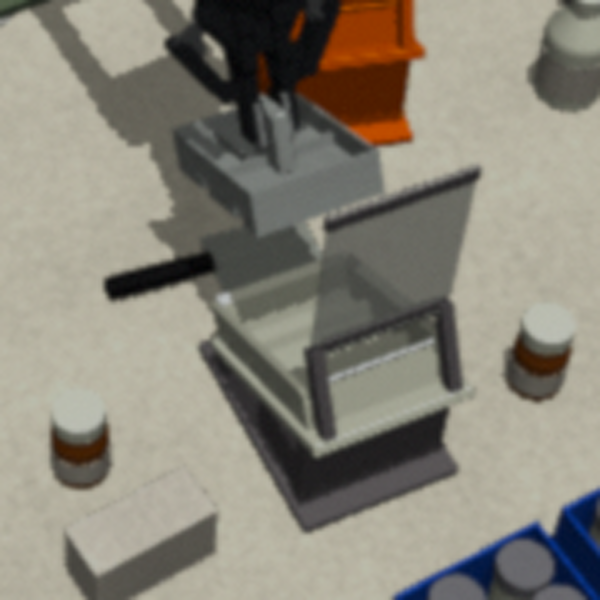

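It lifted cleanly: 5.9 N ties up with the insert's weight, and the insert hasn't moved in the grip. The bay is empty with its ribs visible. Now the half turn with the last joint, then hover over the bay.

Run:
```python
from h import *
q=np.array(monitor.current_joint_pos());q[5]+=np.pi
robot.movej(q)
F=frame(PB,-1)
robot.move_straight(P((-20,0,150)),F,v=.1)
robot.move_straight(P((-.5,0,110)),F,v=.1)
print(monitor.current_t(),monitor.current_width(),monitor.current_joint_pos())
T,_=shot("g3");np.save("T3.npy",T)
c=vision.capture("scene");cv2.imwrite("pics/s3.png",cv2.resize(c["frame"][150:330,270:450,::-1],(600,600),interpolation=cv2.INTER_CUBIC))
```

```text
11.5167 0.012962704320464036 [-0.01680502  0.03036276  1.97833078 -0.04797377  0.69885206  1.67389686]
```

View pics/g3.png

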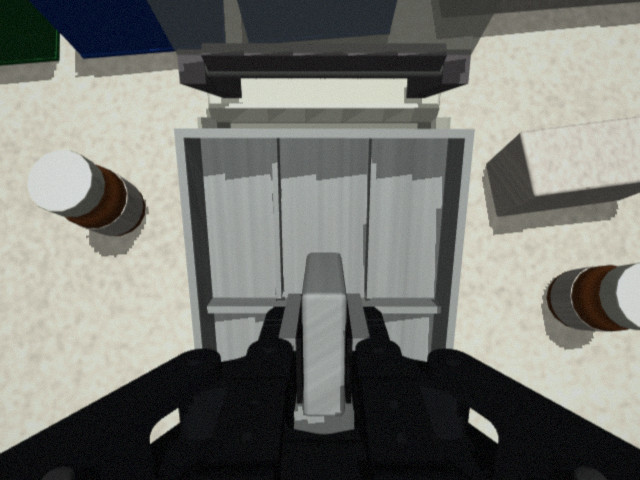

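View pics/s3.png

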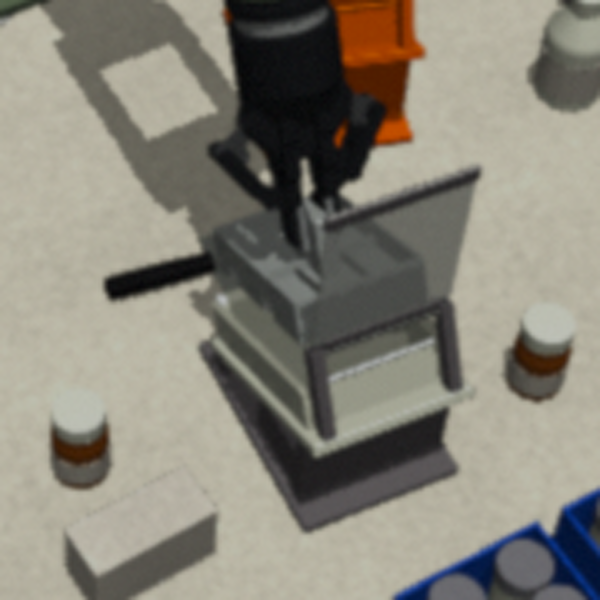

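Run:
```python
import cv2
c=cv2.imread("pics/g3.png")[35:145,170:480]
cv2.imwrite("pics/g3z.png",cv2.resize(c[:,:],None,fx=2.58,fy=5,interpolation=cv2.INTER_CUBIC))
```

```text
(no output)
```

View pics/g3z.png

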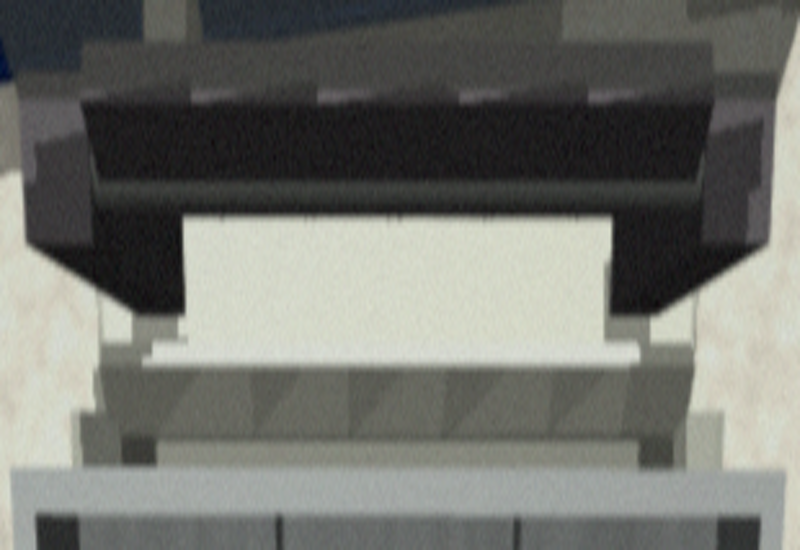

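The bay's posts, lips and the insert are all centred on the same column (≈324.5 px), and yaw agrees. I'm lowering it with force checks.

Run:
```python
from h import *
F=frame(PB,-1)
f0=np.array(monitor.current_ft_force());zb=bayR(PB)
robot.move_straight(P((-.5,0,88)),F,v=.08)
for z in [80,72,66,62,59,57,55,53,51,50,49,48]:
    robot.move_straight(P((-.5,0,z)),F,v=.04)
    f=zb.T@(np.array(monitor.current_ft_force())-f0); print(z,np.round(f,1),round(monitor.current_width(),4))
    if f[2]>15 or np.linalg.norm(f[:2])>15: print("stop");break
print(monitor.current_t(),zb.T@(monitor.current_tool_pos()-OB)*1000)
shot("g4")
```

```text
80 [ 0.3 -0.2  0.1] 0.0134
72 [ 0.1  0.4 -1.1] 0.013
66 [1.4 0.1 0.4] 0.0131
62 [ 0.4 -0.4 -1.8] 0.0131
59 [ 1.1  0.8 -0.4] 0.0131
57 [1.1 0.1 0.1] 0.0134
55 [ 0.6  0.8 -1. ] 0.0135
53 [ 1.7  1.1 -0.7] 0.0131
51 [ 1.6 -0.3  0.1] 0.0133
50 [ 0.5  0.4 -1. ] 0.0131
49 [ 1.1 -0.3 -0.6] 0.0132
48 [-1.5 -0.1  6.7] 0.0134
15.2917 [-3.88868994e-01  4.58782147e-02  4.85399051e+01]
```

View pics/g4.png

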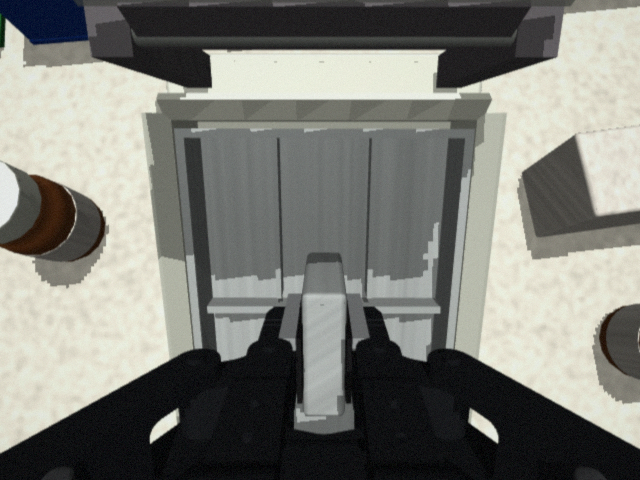

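It is fully home: it went in free of contact and met the floor at the expected depth. Releasing and backing off.

Run:
```python
from h import *
F=frame(PB,-1)
f0=np.array(monitor.current_ft_force())
hand.let_go(); print(monitor.current_width(),np.array(monitor.current_ft_force())-f0)
robot.move_straight(P((-.5,0,110)),F,v=.08)
robot.move_straight(P((-50,0,200)),F,v=.15)
q=np.array(monitor.current_joint_pos());q[5]-=np.pi
robot.movej(q)
print(monitor.current_t())
T,_=shot("r1");np.save("T5.npy",T)
for n in("scene","top"):
    c=vision.capture(n);cv2.imwrite(f"pics/{n}5.png",c["frame"][:,:,::-1])
c=cv2.imread("pics/scene5.png")
cv2.imwrite("pics/s5.png",cv2.resize(c[150:330,270:450],(600,600),interpolation=cv2.INTER_CUBIC))
```

```text
0.08551237984733485 [ 5.86380937  0.4025783  -4.30551403]
20.4417
```

View pics/r1.png

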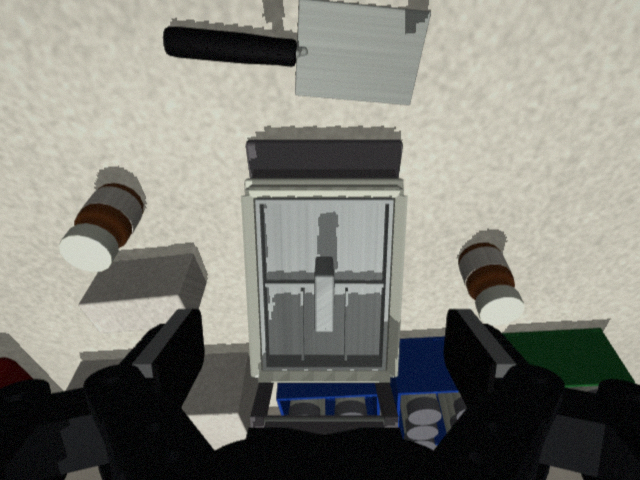

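View pics/s5.png

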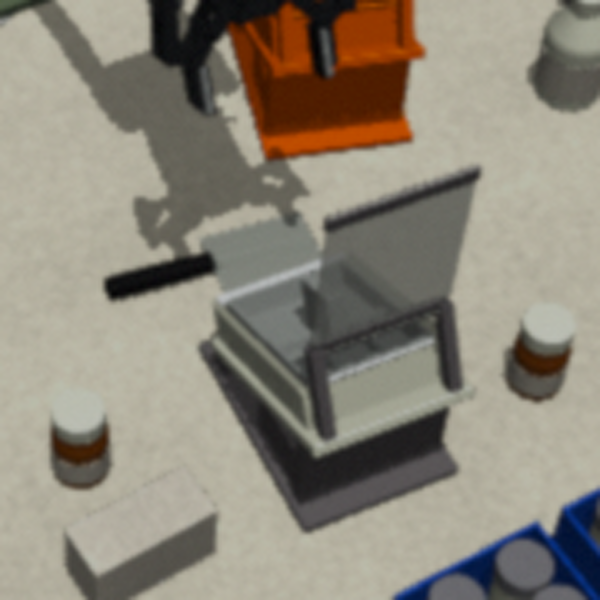

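The insert is home with the undivided half low: clear at the top of the picture, dividers at (303–347, 320) up the slope. Now the flap angle, from the strip ends in the scene and top views.

```bash
cat >> h.py <<'E'
def flapP(th,r=145,y=0,off=0):
    """bay mm; off = offset toward the outer/back face (top side when shut)"""
    return np.array([91-r*np.cos(th)+off*np.sin(th),y,66.5+r*np.sin(th)+off*np.cos(th)])
E
python3 - <<'E'
from h import *
for n in("scene","top"):
    K,W=cam(vision.capture(n))
    for th in (1.75,1.85,1.95,2.05,2.15): print(n,th,np.round(np.r_[proj(K,W,P(flapP(th,145,55))),proj(K,W,P(flapP(th,145,-55)))],1).tolist())
a=cv2.imread("pics/top5.png")[115:165,240:340];cv2.imwrite("pics/t5z.png",np.clip(cv2.resize(a,(800,400),interpolation=cv2.INTER_CUBIC)*1.4,0,255).astype(np.uint8))
E
```

```text
scene 1.75 [[402.7, 189.1], [356.9, 204.7]]
scene 1.85 [[406.2, 192.6], [360.0, 208.4]]
scene 1.95 [[409.7, 196.8], [363.3, 212.7]]
scene 2.05 [[413.2, 201.4], [366.5, 217.6]]
scene 2.15 [[416.6, 206.6], [369.7, 223.0]]
top 1.75 [[251.4, 155.4], [314.7, 161.5]]
top 1.85 [[252.1, 147.0], [315.5, 153.1]]
top 1.95 [[252.8, 138.5], [316.3, 144.7]]
top 2.05 [[253.6, 130.2], [317.1, 136.3]]
top 2.15 [[254.6, 122.1], [317.9, 128.2]]
```

View pics/t5z.png

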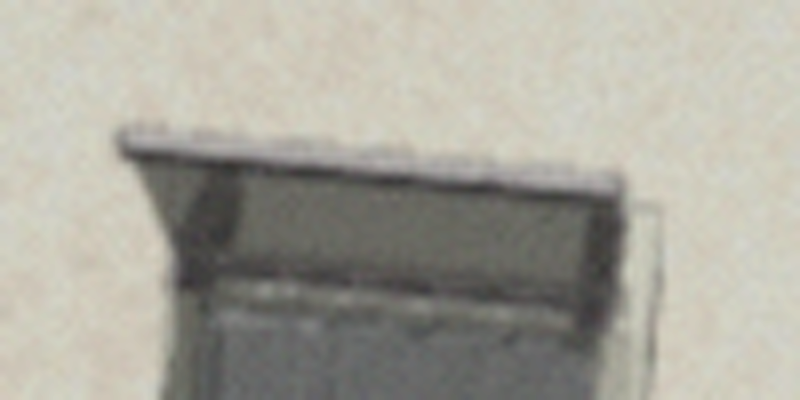

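Both views give θ ≈ 2.04. I will push with shut fingers from behind: over the top, fingertips at radius ~122, following the arc down and tilting until square to the tray.

```bash
cat >> h.py <<'E'
def push(th,r,off,dl,s=1):
    R=bayR(PB);x=np.array([-np.sin(dl),0,-np.cos(dl)]);y=np.array([0,1.,0]);z=np.cross(x,y)
    t=flapP(th,r,0,off)+11*z-17*x
    return P(t),R@np.c_[x,y,z]
D25=np.radians(25)
def dl(th): return D25*min(1,th/1.2)
E
python3 - <<'E'
from h import *
hand.grab(30)
p,F=push(2.04,122,30,D25)
hov=p+[0,0,.09]
q=robot.ik(hov,F);print(p,q,robot.ik(p,F))
print([robot.ik(*push(t,122,1.5,dl(t))) is not None for t in np.arange(2,-.01,-.2)])
T=toolT()
robot.move_straight([T[0,3]-.03,T[1,3],.38],v=.2)
robot.move_straight([.58,.066,.42],F,v=.2)
robot.move_straight(hov,F,v=.2)
print(monitor.current_t(),monitor.current_tool_pos(),monitor.current_width())
c=vision.capture("scene");cv2.imwrite("pics/s6.png",cv2.resize(c["frame"][100:300,270:470,::-1],(600,600),interpolation=cv2.INTER_CUBIC))
E
```

```text
[0.69956112 0.05446937 0.30667586] [-4.54539752e-02  4.25904410e-01  9.61430730e-01 -4.44089210e-16
  1.75425751e+00 -1.52625030e+00] [-4.54539752e-02  4.44425342e-01  1.11382438e+00 -4.44089210e-16
  1.58334293e+00 -1.52625030e+00]
[True, True, True, True, True, True, True, True, True, True, True]
24.0083 [0.69864932 0.05480203 0.3974025 ] 0.0003712733613968322
```

View pics/s6.png

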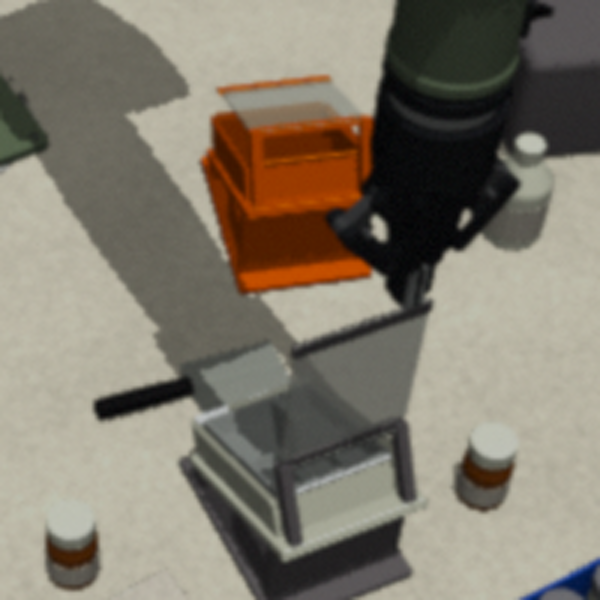

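The shut fingers are behind and above the flap edge (fingertips at ≈(410,300), edge middle at ≈(362,330)). Descending, then sweeping.

Run:
```python
from h import *
f0=np.array(monitor.current_ft_force());R=bayR(PB)
p,F=push(2.04,122,30,D25)
robot.move_straight(p,F,v=.1)
print("down",np.round(R.T@(np.array(monitor.current_ft_force())-f0),1))
p,F=push(2.04,122,8,D25);robot.move_straight(p,F,v=.08)
for th in np.arange(2.0,1.39,-.1):
    p,F=push(th,122,1.5,dl(th));robot.move_straight(p,F,v=.08)
    f=R.T@(np.array(monitor.current_ft_force())-f0);print(round(th,2),np.round(f,1))
    if np.linalg.norm(f)>15: print("stop");break
print(monitor.current_t())
c=vision.capture("scene");cv2.imwrite("pics/s7.png",cv2.resize(c["frame"][100:300,270:470,::-1],(600,600),interpolation=cv2.INTER_CUBIC))
```

```text
down [1.2 0.4 1. ]
2.0 [ 0.3 -0.8  0.4]
1.9 [ 0.4  0.7 -0. ]
1.8 [ 0.7  0.7 -0.6]
1.7 [ 1.  -0.3  0.8]
1.6 [ 1.  -0.7  1.8]
1.5 [ 0.5 -1.3  0.5]
1.4 [ 0.2 -0.5  1.4]
27.625
```

View pics/s7.png

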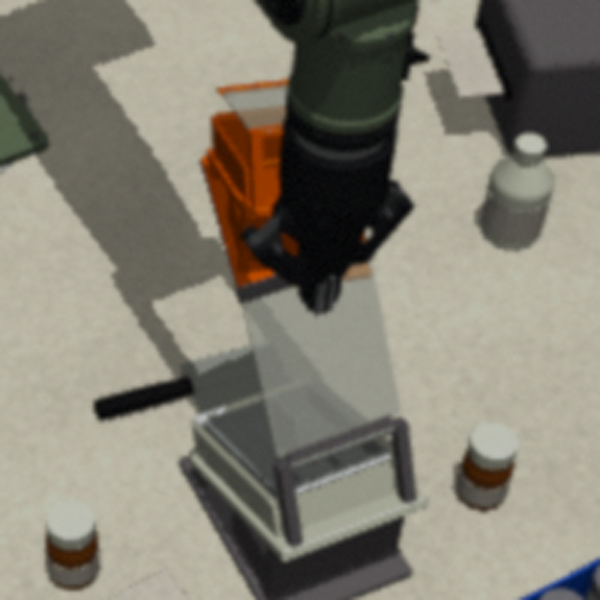

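The flap is following: its strip is at ≈(260,288), in front of the fingers. Sweep on down to shut.

Run:
```python
from h import *
R=bayR(PB);f0=np.array(monitor.current_ft_force())
def go(th,off,v=.08):
    p,F=push(th,122,off,dl(th));robot.move_straight(p,F,v=v)
    f=R.T@(np.array(monitor.current_ft_force())-f0);print(round(th,2),off,np.round(f,1));return np.linalg.norm(f)>12
for th in list(np.arange(1.3,.09,-.1))+[.06,.03,0]:
    if go(th,1.5,.08 if th>.1 else .04): print("stop");break
else:
    for off in [1,.5,0,-.5,-1,-1.5,-2,-2.5,-3,-3.5,-4]:
        if go(0,off,.02): print("contact");break
print(monitor.current_t(),monitor.current_tool_pos())
c=vision.capture("scene");cv2.imwrite("pics/s8.png",cv2.resize(c["frame"][130:330,270:470,::-1],(600,600),interpolation=cv2.INTER_CUBIC))
```

```text
1.3 1.5 [ 0.4  0.7 -0.5]
1.2 1.5 [ 0.1  0.5 -0.5]
1.1 1.5 [-0.4 -0.3  0.5]
1.0 1.5 [-0.7 -0.8  0.9]
0.9 1.5 [-0.5 -0.4 -0.2]
0.8 1.5 [-0.7 -0.9 -0.1]
0.7 1.5 [-1.6  0.   0.6]
0.6 1.5 [-0.1 -0.6 -0.7]
0.5 1.5 [0.3 0.6 0.4]
0.4 1.5 [-0.4  0.6 -0.2]
0.3 1.5 [-0.2 -0.1 -0.5]
0.2 1.5 [-0.2 -0.1 -0.3]
0.1 1.5 [-0.5 -0.7  0. ]
0.06 1.5 [0.1 0.5 0.5]
0.03 1.5 [-0.5 -0.6 -0.5]
0 1.5 [ 0.6 -0.7  1.4]
0 1 [-0.5 -0.2  6.6]
0 0.5 [-2.7  0.1 10.9]
0 0 [-4.8 -1.2 16.7]
contact
33.25 [0.54695069 0.06829662 0.13841458]
```

View pics/s8.png

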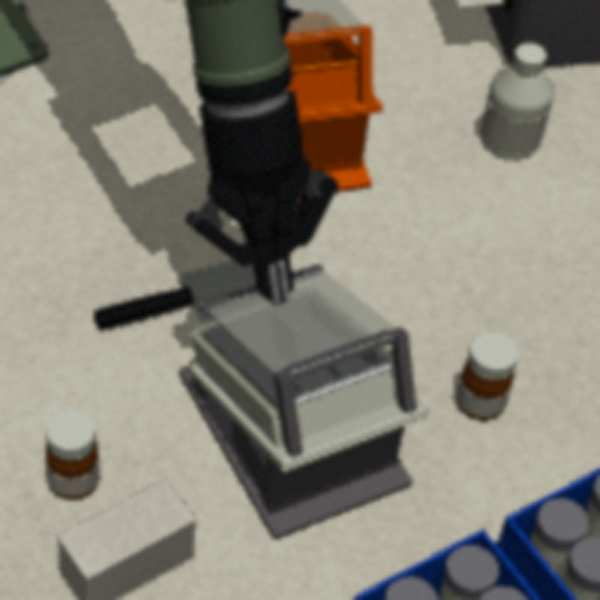

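A firm stop came within 0.5 mm of the shut height. Now retreat and check the angle.

Run:
```python
from h import *
R=bayR(PB)
p=np.array(monitor.current_tool_pos())
robot.move_straight(p+R@[0,0,.08],v=.08)
robot.move_straight(p+R@[-.06,0,.12],v=.15)
print(monitor.current_t(),monitor.current_ft_force())
T,c=shot("r2")
K,W=cam(c,T)
for th in (0,.05,.1): print("wrist",th,np.round(np.r_[proj(K,W,P(flapP(th,145,55))),proj(K,W,P(flapP(th,145,-55)))],1).tolist())
c=vision.capture("scene");im=c["frame"][:,:,::-1];K,W=cam(c)
cv2.imwrite("pics/scene9.png",im)
cv2.imwrite("pics/s9.png",cv2.resize(im[150:330,290:470],(600,600),interpolation=cv2.INTER_CUBIC))
for th in (0,.05,.1): print("scene",th,np.round((np.r_[proj(K,W,P(flapP(th,145,55))),proj(K,W,P(flapP(th,145,-55)))]-[290,150])*600/180,1).tolist())
```

```text
35.1 [-0.01143203  0.47552769  0.68805536]
wrist 0 [[403.2, 272.7], [243.3, 272.8]]
wrist 0.05 [[405.3, 276.6], [241.3, 276.6]]
wrist 0.1 [[407.4, 281.2], [239.2, 281.3]]
scene 0 [[280.6, 229.6], [148.4, 275.8]]
scene 0.05 [[279.5, 221.2], [147.0, 267.3]]
scene 0.1 [[278.7, 212.9], [145.8, 259.0]]
```

View pics/r2.png

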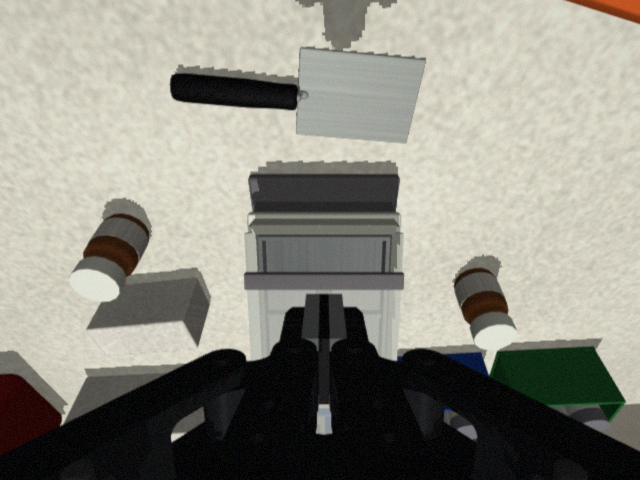

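View pics/s9.png

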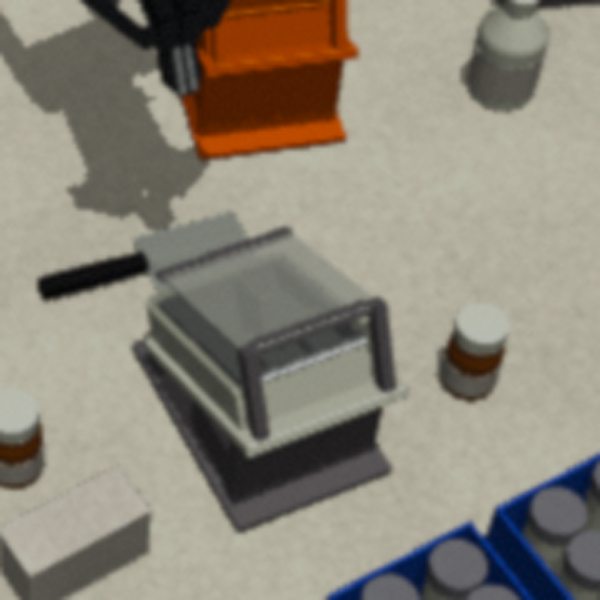

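The strip's edge is at wrist row ≈273 and scene crop ≈(288,231)–(158,276). Both match θ = 0. A quick before/after check of the bystanders, then hand in.

Run:
```python
from h import *
a=cv2.imread("pics/scene0.png").astype(int);b=cv2.imread("pics/scene9.png").astype(int)
for n,(u,v,r) in dict(pillA=(294,282,14),pillB=(432,255,16),white=(443,165,18),carton=(313,313,22),cup=(176,295,18),spat=(318,233,14)).items():
    print(n,round(np.abs(a-b)[v-r:v+r,u-r:u+r].mean(),1))
job.close_job();print(monitor.current_t())
```

```text
pillA 1.2
pillB 1.2
white 1.1
carton 1.1
cup 1.1
spat 1.3
the job is handed in; nothing more can be done
the job is handed in; nothing more can be done
```

I lifted the insert out of the bay, turned it half a turn and set it back fully home, with its undivided compartment at the low front end. I then swung the flap down shut and handed the job in at about 35 s of the 72 s allowed.

- **Insert:** It went in without touching anything until it met the floor within about 0.5 mm of the expected depth. The picture taken after release showed the undivided half at the low end.
- **Flap:** It started at about 2.04 rad. It stopped firmly within about 0.5 mm of its shut height, and I stopped pressing at about 17 N. The wrist and scene pictures both matched an angle of 0 with the arm clear.
- **Other things on the counter:** In before/after scene pictures, all six bystanders differed only by image noise, so none appears to have moved.

No check failed. The only disagreement was a gap of about 1 mm between the bay and insert positions measured before the lift, within the 2 mm play.

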